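# Feed a machined block through the swing gate of a marking lane

## Robot

A 6-joint arm with a two-finger parallel gripper is mounted at the origin on the work surface. World frame = base frame: x ahead of the robot, y to its left, z up, the work surface at z = 0. Lengths are in mm, angles in rad, forces in N, time in s.
With the tool pointing down it reaches from about 250 to 725 mm from the base axis. Payload 4 kg.
Tool frame: the origin (TCP) lies at the very end of the fingers, on their centre line; the grasp point (between the pads) lies 19 mm behind it; y points along the fingers, x is the direction in which the jaws open and shut, and the axes are right-handed (so a half turn about y gives the same grasp; the last joint's range is limited). The gripper opens to 85 mm and grips with 20 to 120 N. Pads are 22 mm wide; open, the fingers measure 114 mm over their backs; the gripper's body (76 mm by 85 mm) begins 54 mm behind the grasp point. The pads swing forward as they close: fully open they stand 13 mm farther back than shut.
Start: joints at [1.242, 0.241, 0.005, 1.335, 0, 1.571], TCP at [161.452, 473.215, 231.306] pointing down, gripper open.
Joint ranges: [-2.72, 2.72], [-1.05, 1.87], [-1.09, 1.28], [-1.99, 2.15], [-1.42, 1.44], [-3.14, 3.14]. Speed limits (rad/s): [2.79, 2.79, 3.14, 3.14, 3.14, 3.14].

## Interface

Orientations are given as a unit quaternion [w, x, y, z].
In Python, from bench import get_obs, vision, robot gives the robot as it stands.
- The arm moves only by the shell command python3 -m creep 'ROWS' [FORCE]. ROWS is JSON, a list of rows, each an object of numbers: "grip": the gripper's target within -1 to 1 (fully open at 1, half-way at 0, shut at -1); "dx", "dy", "dz": the shift along the tool's x, y, z in m; "wx", "wy", "wz": the turn, a rotation vector about the tool's x, y, z in rad. In form: [{"grip": .., "dx": .., "dy": .., "dz": .., "wx": .., "wy": .., "wz": ..}, ...]. A call has 1 to 12 rows; each row is the pose to reach, as a shift and turn from the pose commanded when the call began, along the tool's axes at that moment; what a row does not reach only later rows make up. A row lasts 1/12 s, in which the tool goes at most 41.7 mm and 7.16 degrees, less where a joint would pass 70% of its speed; a pose out of reach is approached as far as the arm can. A call with a gripper value outside its range is refused whole. The fingers move at their own pace and stop on an object; FORCE is the grip in N (left out, the last holds). Time passes only in rows, so rows that repeat a pose let the fingers close. It gives the time, the measured TCP pose, the force and the opening at its end, in the units of the state.
- get_obs(): the state, without advancing time (a new reading comes with each control period).
- vision.get_image(name): name is "side" or "top" or "wrist"; returns (picture, depth): 480x640x3 uint8, red, green, blue; 480x640 float32, mm along the optical axis (not along the pixel's ray), 0 where there is no reading.
- vision.camera_model(name): a dict with "mtx" (3x3 intrinsics, pixels), "dist_coeffs" ([k1, k2, p1, p2, k3] as OpenCV has them; the pictures are not rectified), "pose" (4x4, takes a point from camera to world coordinates). Camera axes: x right, y up, looking along -z (the intrinsics and any distortion apply to the point x, -y, -z); pixel columns grow to the right and rows downward; lengths in mm; the calibration is good to about 2 mm. A picture is of the moment at which its call begins: read the wrist's pose just before it. camera_model takes no time and is no camera call; for the wrist camera it gives the pose at the moment of the call.
- robot.hand_in(): hands the job in, once; it reports no verdict.
Trained networks look in the newest picture that a camera, given by its name, has taken for a name from the list of things; names that differ only in an ending like _2 or _b are one class to them, and where a whole thing is asked for, a point or a joint stands for the part that bears it (a point fixed in the world has none). Each returns a list of dicts, best first, with "conf" (0 to 1); they miss things now and then, are a little off and sometimes report something else, mostly with a low value. They report only what shows in the picture. A call takes as long as a camera call. They do not tell look-alikes from the thing itself.
- vision.silhouettes(camera, target): "pixels" (480x640 bool, what is visible of it) and "rect" ([left, top, right, bottom] as shares, 0 to 1, of the picture: columns of its width, rows of its height, round what is visible of it).
- vision.place_of(camera, target): "xy" ([column, row] as shares, 0 to 1, of the picture: columns of its width, rows of its height: a listed point, or the origin of a listed thing).
The state is a dict: "time": time; "joint_pos": joint angles; "joint_velocities": joint speeds; "effort": joint torques, N m; "position": TCP position; "tool_rot": TCP orientation; "contact_force": force on the tool from outside, world axes, zero at the start; "ft_torque": the same for the moment, N m; "width": finger opening in mm.
Only numpy, scipy, OpenCV 4.12 (cv2) and the standard library are available. Lean on these libraries where they do the work, as an engineer would, in place of code of your own. Each camera call takes 0.05 s, during which the arm holds its last target. There are 200 camera calls.

## Task

Set the large drilled aluminium block on the open plate of the grey feed lane, lengthways, and slide it along the lane floor through the spring-closed swing gate, never lifting it over. Push it gently on until it has pressed the steel buffer at the far end fully in, then draw back so that the gate falls shut behind the block. Leave the other things on the bench where they are.

Things in the scene. Friction and masses are not known exactly. Their poses are not given: they have to be found in the camera images.
- block: The part: aluminium block 80 (its x) x 44 (y) x 36 (z) mm, 0.24 to 0.48 kg, a dark 28 mm bore in its top and four small holes. Origin: centre of its underside. It stands on the bench to the left of the lane; either end may go first.
- lane: Feed lane, fixed to the bench, turned and placed anew each time. Origin: bench level under the shut gate, on the centre line; x = feed direction (to the robot's right), z up. Steel floor, top 6 mm above the bench, x -170 to 225 mm, 76 mm wide. Walls x -18 to 225 mm, 60 mm apart inside, 45 mm above the floor, 8 mm thick; open above. Past the gate, over 30 N on the block is damage.
- load_plate (a point): Middle of the loading plate, the open part of the lane's floor without walls (lane x -170 to -48 mm), on the floor's top, 98 mm before the gate. From lane x -48 to -18 mm flared guides lead in between the walls. A closed gripper can travel in the lane from above, behind the block.
- gate_hinge (a point): Foot of the gate's upright hinge, on the floor's top, beside the +y wall (lane x 0, y +29 mm). The leaf is 56 mm long, 5 mm thick, its top 42 mm above the floor; it swings only in the feed direction, up to lying along the +y wall, and can shut only once the block's rear end is past lane x 60 mm.
- bay (a point): Point on the lane floor inside the bay beyond the gate (lane x 158 mm), on the centre line. Hereabouts an adjustable stop carries the buffer, a steel disc 24 mm across, its axis 18 mm above the floor. The stop is clamped anew each time and its place is not measured: the disc's face, when out, stands anywhere between lane x 141 and 176 mm. Find it by feel.
- gate (a joint): Angle of the gate leaf, rad: 0 shut, about 1.5 wide open. A spring shuts it (about 0.7 N at the leaf's free edge when shut, 2.6 N when wide open).
- buffer (a joint): Travel of the buffer, m: 0 out, 0.005 fully in. It slides in against about 5 N of steady friction, stays where it is pushed, then bottoms on a stiff cushion of about 6 N per mm. Pushing block and buffer together takes about 6 to 9 N; bottomed, the force rises steeply.
- vee_block: bystander: steel vee block 50 x 50 x 42 mm, left of the robot; leave it alone. Origin: middle of its underside.
- flange: bystander: round steel flange, 72 mm across, 35 mm high, beyond the block; leave it alone. Origin: middle of its underside.
- small_block: bystander: plain aluminium block 50 x 25 x 25 mm, not the part; leave it alone. Origin: middle of its underside.
- collar: bystander: dark steel ring 44 mm across, 20 mm high, on the near right; leave it alone. Origin: middle of its underside.
- spray_can: bystander: blue can, 60 mm across, 170 mm high, beyond the lane; leave it alone. Origin: middle of its underside.
- cup: bystander: red cup, 76 mm across, 75 mm high, beyond the lane; leave it alone. Origin: middle of its underside.
- spanner: bystander: steel spanner 160 mm long, lying on the right; leave it alone. Origin: under its middle.
Things that resemble listed ones, but are neither listed nor needed, are in the scene too. Leave any blue or green look-alike of the block alone.

How it is judged (in metres and radians):
On the way, in this order (a step that is already met when the one before it is completed fails the run):
1. the block lies on the lane's loading plate, before the gate (x of block in the frame of lane between -0.16 and -0.045 m and z of block in the frame of lane between 0.003 and 0.012 m and y of block in the frame of lane between -0.02 and 0.02 m and angle between the x axis of block and the x axis of lane, either way round below 0.35 rad and angle between block's own z axis and vertical below 0.1 rad), for 0.2 s.
2. the block itself stands in the doorway, low in the lane, with the gate pushed open (x of block in the frame of lane between -0.03 and 0.05 m and z of block in the frame of lane below 0.012 m and y of block in the frame of lane between -0.02 and 0.02 m and value of joint gate above 0.6 rad), for 0.05 s.
3. the block has pressed the buffer in (x of block in the frame of lane above 0.095 m and z of block in the frame of lane below 0.012 m and y of block in the frame of lane between -0.02 and 0.02 m and value of joint buffer above 0.0035 m), for 0.1 s.
At the end, for the whole second after the job is handed in: The block lies flat and at rest on the lane floor beyond the gate (its centre more than 100 mm past the gate line, within 20 mm of the centre line, within 0.2 rad of the lane's direction), the buffer is pressed in by more than 3.5 of its 5 mm, and the gate has fallen shut (below 0.1 rad) (x of block in the frame of lane above 0.1 m and z of block in the frame of lane below 0.012 m and y of block in the frame of lane between -0.02 and 0.02 m and angle between the x axis of block and the x axis of lane, either way round below 0.2 rad and angle between block's own z axis and vertical below 0.1 rad and value of joint buffer above 0.0035 m and value of joint gate below 0.1 rad and linear speed of block below 0.01 m/s); the robot touches nothing.
It fails at once if the block is lifted over the gate or the walls (raised more than 20 mm above the bench while its centre is above the walled lane) (x of block in the frame of lane between -0.02 and 0.26 m and y of block in the frame of lane between -0.06 and 0.06 m and z of block in the frame of lane above 0.02 m).
It fails at once if the block is forced with more than 30 N against the lane or its stop once its centre is past the gate (x of block in the frame of lane above 0 m and contact force between block and lane above 30 N).
It fails at once if another thing on the bench is shifted by more than 30 mm (distance of any of vee_block, flange, small_block, collar, spray_can, cup, spanner from where it was at the start of the episode above 0.03 m).
It also fails if it takes over 62 s, if anything falls off the work surface, if the arm or the gripper's body presses on something with over 40 N, if the wrist force passes 120 N, or if a joint passes its speed limit or range.

## Working session

There is one attempt and no reset: what is moved stays moved. The work goes in short steps, Python scripts to look and compute and a shell command to move; the robot and the scene stay as the last step left them, time stands still between calls to the robot, and variables do not carry over. Pictures are saved under pics/ and viewed, about 8 in all and at most 12, crops included, and the job is handed in when it is done.

```bash
ls; mkdir -p pics
cat > h.py <<'E'
import numpy as np, cv2
from bench import get_obs, vision, robot
def ray(cam,uv,M=None):
    M=M or vision.camera_model(cam); K=np.array(M["mtx"],float);D=np.array(M["dist_coeffs"],float);P=np.array(M["pose"],float)
    p=cv2.undistortPoints(np.array(uv,float).reshape(-1,1,2),K,D).reshape(-1,2)
    d=np.c_[p[:,0],-p[:,1],-np.ones(len(p))]@P[:3,:3].T
    return P[:3,3],d
def at_z(cam,uv,z,M=None):
    o,d=ray(cam,uv,M); return o+d*((z-o[2])/d[:,2])[:,None]
def at_depth(cam,uv,dep,M=None):
    o,d=ray(cam,uv,M); return o+d*np.array(dep).reshape(-1,1)
def cloud(cam,depth,mask,M=None):
    v,u=np.nonzero(mask&(depth>0)); return at_depth(cam,np.c_[u,v],depth[v,u],M),np.c_[u,v]
E
python3 - <<'E'
from h import *
o=get_obs(); print({k:np.round(v,3).tolist() for k,v in o.items()})
for c in("top","side"):
    im,d=vision.get_image(c); cv2.imwrite(f"pics/{c}0.png",im[:,:,::-1]); np.save(f"{c}0.npy",d)
    M=vision.camera_model(c); print(c,np.round(M["pose"],2).tolist(),np.round(M["mtx"],1).tolist())
    for t in("block","lane","load_plate","gate_hinge","bay"):
        for r in vision.place_of(c,t)[:3]:
            uv=np.array(r["xy"])*[640,480]; z={"block":0,"lane":0}.get(t,6)
            print(t,round(r["conf"],2),uv.round(),at_z(c,uv,z)[0].round(1))
E
```

```text
pics
{'time': 0.0, 'joint_pos': [1.242, 0.241, 0.004, 1.335, 0.0, 1.571], 'joint_velocities': [0.002, 0.0, 0.001, -0.002, 0.001, -0.001], 'effort': [-0.0, -37.232, 25.241, 0.017, -0.0, 0.0], 'position': [161.239, 472.606, 230.417], 'tool_rot': [-0.575, 0.576, 0.411, -0.412], 'contact_force': [-0.188, -1.155, -0.923], 'ft_torque': [0.018, 0.025, -0.021], 'width': 85.459}
top [[0.01, 0.99, -0.17, 354.51], [-1.0, 0.01, -0.01, 43.83], [-0.01, 0.17, 0.99, 1319.9], [0.0, 0.0, 0.0, 1.0]] [[501.7, 0.0, 315.1], [0.0, 501.7, 239.4], [0.0, 0.0, 1.0]]
block 0.75 [193. 313.] [387.2 380.3   0. ]
block 0.6 [259. 255.] [542.1 211.7   0. ]
lane 0.95 [332. 242.] [577.3  18.8   0. ]
load_plate 0.75 [327. 203.] [684.3  32.3   6. ]
gate_hinge 0.78 [335. 241.] [579.3  10.6   6. ]
bay 0.92 [331. 299.] [426.2  19.8   6. ]
side [[0.95, 0.19, -0.27, 208.13], [-0.33, 0.52, -0.79, -1000.88], [-0.01, 0.83, 0.55, 783.23], [0.0, 0.0, 0.0, 1.0]] [[538.7, 0.0, 315.7], [0.0, 538.7, 246.4], [0.0, 0.0, 1.0]]
block 0.83 [288. 236.] [531.2 192.6   0. ]
block 0.81 [226. 211.] [399.2 387.5   0. ]
block 0.61 [269. 212.] [517.1 337.    0. ]
lane 0.67 [269. 212.] [516.1 336.8   0. ]
lane 0.57 [328. 268.] [582.5  16.8   0. ]
load_plate 0.63 [365. 253.] [691.9  38.1   6. ]
gate_hinge 0.57 [331. 272.] [581.7  -8.    6. ]
gate_hinge 0.48 [460. 367.] [ 709.5 -387.5    6. ]
bay 0.86 [271. 280.] [435.4   9.3   6. ]
```

View pics/top0.png

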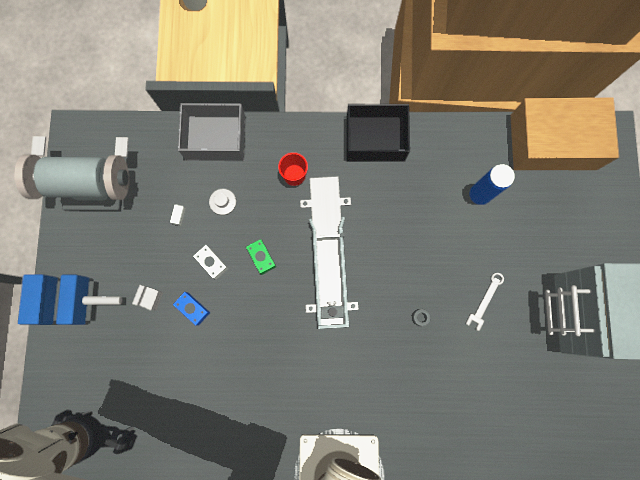

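View pics/side0.png

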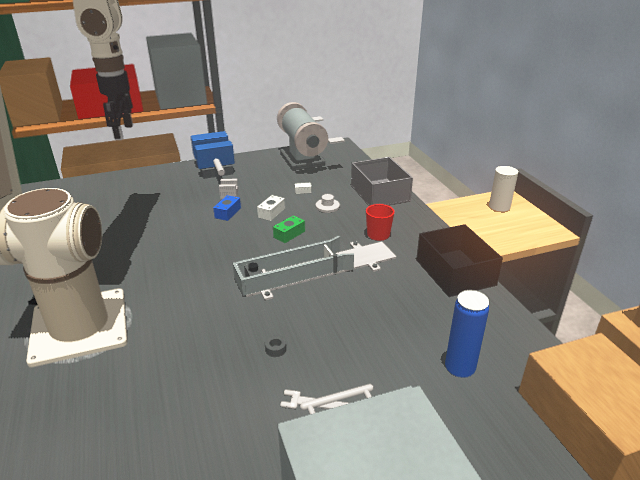

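The top view shows the grey block at (210,261), with green (260,256) and blue (191,308) look-alikes beside it. The lane runs from its plate at (325,190) toward the robot, with the stop at (332,310).

Run:
```python
from h import *
d=np.load("top0.npy"); im=cv2.imread("pics/top0.png")
P,_=cloud("top",d,np.ones_like(d,bool)); 
Z=np.full(d.shape,np.nan); v,u=np.nonzero(d>0); XYZ=np.full(d.shape+(3,),np.nan); XYZ[v,u]=P
def sub(x0,y0,x1,y1): return XYZ[y0:y1,x0:x1].reshape(-1,3)
b=sub(188,238,232,284); print("bench z",np.nanmedian(sub(380,220,420,280)[:,2]))
t=b[(b[:,2]>25)&(b[:,2]<45)]
r=cv2.minAreaRect(t[:,:2].astype(np.float32)); print("block",r,np.median(t[:,2]))
# white-pixel based
g=im[238:284,188:232].min(2)>120
q,w=np.nonzero(g); T=at_z("top",np.c_[w+188,q+238],36); print(cv2.minAreaRect(T[:,:2].astype(np.float32)))
l=sub(290,165,375,340)
wl=l[(l[:,2]>40)&(l[:,2]<60)]; print("walls",len(wl),cv2.minAreaRect(wl[:,:2].astype(np.float32)))
fl=l[(l[:,2]>3)&(l[:,2]<12)&(l[:,0]>640)]
print("floor",len(fl))
g=im[165:340,290:375].min(2)>130
pl=np.zeros(d.shape,bool); pl[165:215,308:345]=im[165:215,308:345].min(2)>130
q,w=np.nonzero(pl); T=at_z("top",np.c_[w,q],6); print("plate",cv2.minAreaRect(T[:,:2].astype(np.float32)))
for k in range(172,332,8):
    row=XYZ[k,290:375]; print(k,[int(x) if x==x else -9 for x in row[12:62,2]])
cv2.imwrite("pics/c1.png",cv2.resize(im[165:345,170:370],None,fx=4,fy=4,interpolation=cv2.INTER_CUBIC)[:720,:800][::1])
```

```text
bench z 1.0604912335674044
block ((519.1295166015625, 336.54119873046875), (80.48795318603516, 44.20603942871094), 43.15934371948242) 37.40571381606583
((517.83251953125, 334.05548095703125), (88.1091079711914, 45.973846435546875), 43.07333755493164)
walls 1129 ((566.909912109375, 34.920570373535156), (432.9827880859375, 119.6407241821289), 11.781085014343262)
floor 2017
plate ((705.4844360351562, 34.81816482543945), (105.64058685302734, 96.99089050292969), 0.25903084874153137)
172 [5, 10, 5, 76, 76, -3, 0, 0, 1, 3, 0, 3, 2, 0, 4, -2, 2, 4, -2, 2, 1, -2, -2, 3, -1, 4, 2, 1, 0, 2, -4, 2, -2, 0, 3, -2, 1, 0, -1, -1, -3, -1, 0, -3, 0, 2, 2, 0, -2, 1]
180 [40, 27, 8, 3, 2, 5, -4, -1, 6, 6, 11, 8, 7, 7, 7, 5, 4, 1, 6, 6, 10, 6, 1, 2, 5, 1, 11, 10, 11, 7, 13, 11, 8, 9, 8, 5, 8, 5, -9, 2, 0, -2, 0, 4, 0, 3, -2, 1, -1, 5]
188 [0, 0, 2, 0, 3, 0, 0, 1, -3, 11, 7, 7, 3, 7, 4, 6, 6, 3, 10, 6, 2, 8, 8, 5, 6, 2, 10, 7, 8, 7, 3, 4, 10, 5, 1, 7, 5, 2, -2, 1, 4, -2, 6, 0, -9, 0, 0, 1, 0, 0]
196 [2, 0, 1, 1, -2, 0, 0, 2, 0, 0, 6, 10, 13, 6, 8, 5, 9, 10, 6, 5, 10, 7, 3, 6, 6, 9, 10, 7, 7, 5, 5, 9, 6, 1
[... 2110 characters left out ...]
0, -1, -2, 3, 1, 1, 1, 2, 2, 2, 0, 51, 53, 46, 5, 6, 6, 3, 8, 4, 7, 8, 5, 7, 6, 5, 5, 11, 4, 6, 6, 8, 1, 5, 8, 4, 3, 6, 47, 50, 52, 50, 6, 0, 1, 4]
308 [1, 3, 6, 3, 3, 7, 5, 8, 12, 13, 13, 11, 7, 2, 7, 4, 54, 51, 53, 4, 43, 47, 44, 46, 45, 47, 44, 45, 53, 57, 60, 57, 57, 58, 45, 47, 49, 42, 48, 45, 43, 49, 29, 50, 53, 52, 10, 4, 6, 11]
316 [0, -1, 7, 4, 0, 2, 0, 1, 2, -3, 1, 1, 0, 8, -9, 2, 49, 52, 54, 6, 47, 49, 45, 43, 47, 51, 44, 47, 49, 45, 50, 49, 46, 45, 46, 45, 50, 45, 48, 49, 48, 43, 8, 51, 53, 49, 51, 0, 6, -3]
324 [0, -4, -4, 1, 0, -4, -1, 0, 2, 0, 1, 0, 2, 0, 3, 3, 4, 53, 52, 54, 7, 4, 3, 8, 6, 5, 7, 6, 9, 6, 8, 5, 6, 5, 6, 13, 10, 51, 53, 48, 51, 54, 51, 49, 51, 49, 52, 4, -4, 0]
```

```bash
cat >> h.py <<'E'
from scipy.spatial.transform import Rotation as R
def go(p,jaw_deg):
    "deltas in tool axes to reach TCP p (mm) pointing down with jaw axis along jaw_deg (mod 180)"
    o=get_obs(); q=o["tool_rot"]; R0=R.from_quat([q[1],q[2],q[3],q[0]]); 
    d=R0.inv().apply(np.array(p)-o["position"])
    best=None
    for s in (0,180):
        a=np.radians(jaw_deg+s); x=np.array([np.cos(a),np.sin(a),0]); y=np.array([0,0,-1.]); 
        w=(R0.inv()*R.from_matrix(np.c_[x,y,np.cross(x,y)])).as_rotvec()
        if best is None or np.linalg.norm(w)<np.linalg.norm(best): best=w
    print("pos",np.round(o["position"],1),"jaw",np.round(np.degrees(np.arctan2(*R0.as_matrix()[1::-1,0])),1),"d m",np.round(d/1000,4),"w",np.round(best,3),"rows",np.ceil(np.linalg.norm(best)/.125), "t",round(o["time"],2),"F",np.round(o["contact_force"],1),"width",round(float(o["width"]),1),"j",np.round(o["joint_pos"],2))
E
cat > lane.py <<'E'
from h import *
def fit(d):
    XYZ,uv=cloud("top",d,np.ones_like(d,bool)); k=(uv[:,0]>290)&(uv[:,0]<375)&(uv[:,1]>165)&(uv[:,1]<340); P=XYZ[k]
    W=P[(P[:,2]>44)&(P[:,2]<62)&(P[:,0]>430)&(P[:,0]<565)]
    a,b=0.07,0.
    c=np.polyfit([570,430],[15,17],1)
    for _ in range(6):   # y = s*x + m +/- 34
        res=W[:,1]-np.polyval(c,W[:,0]); sg=np.sign(res); k=np.abs(np.abs(res)-34)<12
        A=np.c_[W[k,0],np.ones(k.sum()),sg[k]]; s=np.linalg.lstsq(A,W[k,1],rcond=None)[0]; c=s[:2]
    return P,c,s[2]
if __name__=="__main__":
    P,c,h=fit(np.load("top0.npy")); print("line",c,"half",h)
    u=-np.array([1,c[0]])/np.hypot(1,c[0]); n=np.array([-u[1],u[0]]); p0=np.array([0,c[1]])
    L=np.c_[(P[:,:2]-p0)@u,(P[:,:2]-p0)@n,P[:,2]]
    g=L[(np.abs(L[:,1])<20)&(L[:,2]>38)&(L[:,0]>-620)&(L[:,0]<-520)]; print("gate",len(g),np.percentile(g[:,0],[2,50,98]))
    w=L[(np.abs(np.abs(L[:,1])-34)<5)&(L[:,2]>40)]; print("wall ends",np.percentile(w[:,0],[.5,99.5]))
    f=L[(np.abs(L[:,1])<25)&(L[:,2]>3.5)&(L[:,2]<14)]; print("floor start",np.percentile(f[:,0],[.5,99.5]))
    g0=np.median(g[:,0]); o=p0+g0*u; print("origin",o,"u",u,"deg",np.degrees(np.arctan2(u[1],u[0])))
    s=L[(np.abs(L[:,1])<20)&(L[:,2]>30)&(L[:,0]>g0+100)]; print("stop",np.percentile(s[:,0]-g0,[1,5,50,95]))
    for lx in(-98,-75,0,158): print(lx,o+lx*u)
E
python3 lane.py; python3 -c "
from h import *
go([519.1,336.5,110],133.2)"
```

```text
line [ 0.06392985 -7.62612531] half 33.941399614017804
gate 41 [-589.2166636  -585.35050847 -583.47789236]
wall ends [-622.57727264 -355.84734101]
floor start [-780.49388015 -329.41226545]
origin [584.1579914   29.71900614] u [-0.99796273 -0.06379961] deg -176.34206747345468
stop [166.53631439 169.71570604 193.89460729 229.16029574]
-98 [681.95833894  35.97136747]
-75 [659.00519615  34.50397655]
0 [584.1579914   29.71900614]
158 [426.47988007  19.63866849]
pos [161.4 473.2 231.3] jaw 71.2 d m [-0.0139  0.1213 -0.3827] w [-0.    -1.083  0.   ] rows 9.0 t 0.6 F [0.5 0.  0.3] width 85.1 j [1.24 0.24 0.   1.34 0.   1.57]
```

```bash
python3 -m creep '[{"grip":1,"dx":-0.002,"dy":0.01,"dz":-0.04,"wy":-0.12},{"grip":1,"dx":-0.003,"dy":0.02,"dz":-0.08,"wy":-0.24},{"grip":1,"dx":-0.005,"dy":0.04,"dz":-0.12,"wy":-0.36},{"grip":1,"dx":-0.006,"dy":0.05,"dz":-0.16,"wy":-0.48},{"grip":1,"dx":-0.008,"dy":0.06,"dz":-0.2,"wy":-0.6},{"grip":1,"dx":-0.01,"dy":0.07,"dz":-0.24,"wy":-0.72},{"grip":1,"dx":-0.011,"dy":0.08,"dz":-0.28,"wy":-0.84},{"grip":1,"dx":-0.012,"dy":0.09,"dz":-0.32,"wy":-0.96},{"grip":1,"dx":-0.013,"dy":0.1,"dz":-0.36,"wy":-1.08},{"grip":1,"dx":-0.014,"dy":0.106,"dz":-0.383,"wy":-1.083},{"grip":1,"dx":-0.014,"dy":0.106,"dz":-0.383,"wy":-1.083},{"grip":1,"dx":-0.014,"dy":0.106,"dz":-0.383,"wy":-1.083}]' 60
python3 - <<'E'
from h import *
M=vision.camera_model("wrist"); im,d=vision.get_image("wrist"); cv2.imwrite("pics/w1.png",im[:,:,::-1])
P,uv=cloud("wrist",d,np.ones_like(d,bool),M); k=(P[:,2]>32)&(P[:,2]<42)&(np.hypot(P[:,0]-519,P[:,1]-336.5)<60); t=P[k]
print(k.sum(),cv2.minAreaRect(t[:,:2].astype(np.float32)),np.median(t[:,2]))
go([519.1,336.5,6],133.2)
E
```

```text
0 ((0.0, 0.0), (0.0, 0.0), 0.0) nan
pos [161.5 473.3 231.4] jaw 71.2 d m [-0.014   0.2254 -0.3826] w [ 0.    -1.083  0.   ] rows 9.0 t 0.65 F [0.7 0.4 0.1] width 85.4 j [ 1.24  0.24  0.01  1.34 -0.    1.57]invalid input
  return _methods._mean(a, axis=axis, dtype=dtype,
  ret = ret.dtype.type(ret / rcount)
```

View pics/w1.png

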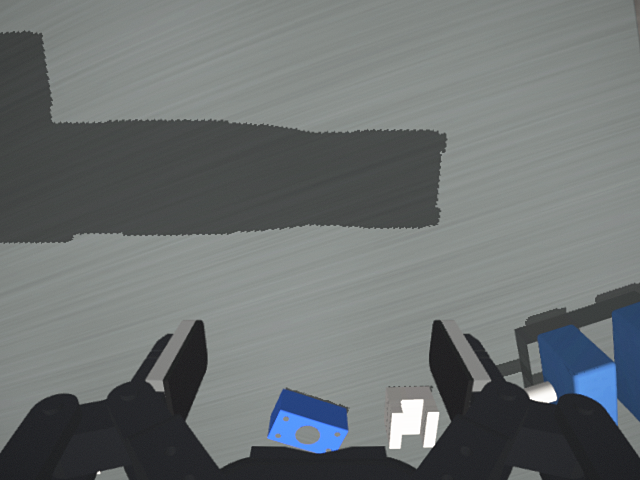

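The arm has not moved: the wrist view still shows the start pose, with the vee block at (410,415) and the blue block at (308,420). The call was refused, probably because each row needs all seven keys.

```bash
python3 -m creep '[{"grip":1,"dx":-0.002,"dy":0.01,"dz":-0.04,"wx":0,"wy":-0.12,"wz":0},{"grip":1,"dx":-0.003,"dy":0.02,"dz":-0.08,"wx":0,"wy":-0.24,"wz":0},{"grip":1,"dx":-0.005,"dy":0.04,"dz":-0.12,"wx":0,"wy":-0.36,"wz":0},{"grip":1,"dx":-0.006,"dy":0.05,"dz":-0.16,"wx":0,"wy":-0.48,"wz":0},{"grip":1,"dx":-0.008,"dy":0.06,"dz":-0.2,"wx":0,"wy":-0.6,"wz":0},{"grip":1,"dx":-0.01,"dy":0.07,"dz":-0.24,"wx":0,"wy":-0.72,"wz":0},{"grip":1,"dx":-0.011,"dy":0.08,"dz":-0.28,"wx":0,"wy":-0.84,"wz":0},{"grip":1,"dx":-0.012,"dy":0.09,"dz":-0.32,"wx":0,"wy":-0.96,"wz":0},{"grip":1,"dx":-0.013,"dy":0.1,"dz":-0.36,"wx":0,"wy":-1.08,"wz":0},{"grip":1,"dx":-0.014,"dy":0.106,"dz":-0.383,"wx":0,"wy":-1.083,"wz":0},{"grip":1,"dx":-0.014,"dy":0.106,"dz":-0.383,"wx":0,"wy":-1.083,"wz":0},{"grip":1,"dx":-0.014,"dy":0.106,"dz":-0.383,"wx":0,"wy":-1.083,"wz":0}]' 60
python3 - <<'E'
from h import *
M=vision.camera_model("wrist"); im,d=vision.get_image("wrist"); cv2.imwrite("pics/w2.png",im[:,:,::-1])
P,uv=cloud("wrist",d,np.ones_like(d,bool),M); k=(P[:,2]>32)&(P[:,2]<42)&(np.hypot(P[:,0]-519,P[:,1]-336.5)<60); t=P[k]
print(k.sum(),cv2.minAreaRect(t[:,:2].astype(np.float32)),np.median(t[:,2]))if k.sum() else print("none")
go([519.1,336.5,6],133.2)
E
```

```text
time: 1.65
position: [521.3, 334.2, 123.5]
tool_rot: [0.283, -0.282, -0.648, 0.649]
contact_force: [-0.1, 0.4, -0.4]
width: 85.5
8725 ((521.7438354492188, 334.50653076171875), (80.02979278564453, 44.12975311279297), 43.2730712890625) 36.29466148368428
pos [519.7 335.3 124.3] jaw 133.1 d m [ 0.0012  0.1183 -0.0006] w [-0.002 -0.002  0.001] rows 1.0 t 1.7 F [-1.2 -0.   0.6] width 85.5 j [ 0.57  0.54  0.16  1.2   0.   -0.18]
```

The arm is over the block. The wrist depth gives 80.0 x 44.1 mm, top at z 36.3, centre (521.7, 334.5), which agrees with the top view within 3 mm. Next: descend and grip.

```bash
python3 -m creep '[{"grip":1,"dx":-0.001,"dy":0.03,"dz":-0.001,"wx":0,"wy":0,"wz":0},{"grip":1,"dx":-0.001,"dy":0.06,"dz":-0.001,"wx":0,"wy":0,"wz":0},{"grip":1,"dx":-0.001,"dy":0.085,"dz":-0.001,"wx":0,"wy":0,"wz":0},{"grip":1,"dx":-0.001,"dy":0.105,"dz":-0.001,"wx":0,"wy":0,"wz":0},{"grip":1,"dx":-0.001,"dy":0.117,"dz":-0.001,"wx":0,"wy":0,"wz":0},{"grip":1,"dx":-0.001,"dy":0.117,"dz":-0.001,"wx":0,"wy":0,"wz":0},{"grip":-1,"dx":-0.001,"dy":0.117,"dz":-0.001,"wx":0,"wy":0,"wz":0},{"grip":-1,"dx":-0.001,"dy":0.117,"dz":-0.001,"wx":0,"wy":0,"wz":0},{"grip":-1,"dx":-0.001,"dy":0.117,"dz":-0.001,"wx":0,"wy":0,"wz":0},{"grip":-1,"dx":-0.001,"dy":0.117,"dz":-0.001,"wx":0,"wy":0,"wz":0},{"grip":-1,"dx":-0.001,"dy":0.117,"dz":-0.001,"wx":0,"wy":0,"wz":0},{"grip":-1,"dx":-0.001,"dy":0.117,"dz":-0.001,"wx":0,"wy":0,"wz":0}]' 60
python3 -c "
from h import *
go([659,34.5,70],93.66)"
```

```text
time: 2.7
position: [522.4, 337.2, 10.7]
tool_rot: [-0.28, 0.282, 0.65, -0.648]
contact_force: [-0.2, 0.2, 6.4]
width: 43.0
pos [522.4 337.2  10.7] jaw 133.2 d m [-0.3142 -0.0595  0.1074] w [0.004 0.69  0.001] rows 6.0 t 2.7 F [-0.2  0.2  6.4] width 43.0 j [ 0.57  0.64  0.03  0.95  0.   -0.18]
```

```bash
python3 -m creep '[{"grip":-1,"dx":0,"dy":-0.03,"dz":0,"wx":0,"wy":0,"wz":0},{"grip":-1,"dx":0,"dy":-0.065,"dz":0,"wx":0,"wy":0,"wz":0},{"grip":-1,"dx":-0.03,"dy":-0.085,"dz":0.01,"wx":0,"wy":0.07,"wz":0},{"grip":-1,"dx":-0.065,"dy":-0.085,"dz":0.022,"wx":0,"wy":0.15,"wz":0},{"grip":-1,"dx":-0.1,"dy":-0.085,"dz":0.034,"wx":0,"wy":0.23,"wz":0},{"grip":-1,"dx":-0.138,"dy":-0.085,"dz":0.047,"wx":0,"wy":0.32,"wz":0},{"grip":-1,"dx":-0.176,"dy":-0.085,"dz":0.06,"wx":0,"wy":0.41,"wz":0},{"grip":-1,"dx":-0.214,"dy":-0.085,"dz":0.073,"wx":0,"wy":0.5,"wz":0},{"grip":-1,"dx":-0.25,"dy":-0.085,"dz":0.085,"wx":0,"wy":0.59,"wz":0},{"grip":-1,"dx":-0.285,"dy":-0.085,"dz":0.097,"wx":0,"wy":0.67,"wz":0},{"grip":-1,"dx":-0.314,"dy":-0.085,"dz":0.107,"wx":0,"wy":0.69,"wz":0},{"grip":-1,"dx":-0.314,"dy":-0.085,"dz":0.107,"wx":0,"wy":0.69,"wz":0}]' 60
python3 - <<'E'
from h import *
M=vision.camera_model("wrist"); im,d=vision.get_image("wrist"); cv2.imwrite("pics/w3.png",im[:,:,::-1])
P,uv=cloud("wrist",d,np.ones_like(d,bool),M)
o=np.array([584.2,29.7]); u=np.array([-.998,-.0638]); n=np.array([-u[1],u[0]])
L=np.c_[(P[:,:2]-o)@u,(P[:,:2]-o)@n,P[:,2]]
for a in range(-160,40,15):
    k=(L[:,0]>a)&(L[:,0]<a+15); f=L[k&(L[:,2]>3.8)&(L[:,2]<9)&(abs(L[:,1])<60)]; w=L[k&(L[:,2]>40)&(L[:,2]<56)&(abs(L[:,1])<60)]
    print(a,len(f),np.percentile(f[:,1],[2,98]).round(1) if len(f) else "", len(w),np.percentile(w[:,1],[2,25,75,98]).round(1) if len(w) else "")
go([659,34.5,16],93.66)
E
```

```text
time: 3.7
position: [659.5, 26.9, 92.3]
tool_rot: [0.485, -0.487, -0.513, 0.514]
contact_force: [-0.2, 0.9, -4.0]
width: 43.3
-160 0  0 
-145 0  0 
-130 0  0 
-115 585 [-57.1  57. ] 0 
-100 636 [-59.1  59. ] 0 
-85 160 [-37.5 -32.2] 0 
-70 404 [-37.4 -24.8] 0 
-55 3170 [-36.1  36.8] 657 [-44.6 -40.7  41.2  45.1]
-40 3009 [-32.4  33.1] 949 [-40.6 -36.1  36.4  41. ]
-25 2824 [-28.9  29.4] 1295 [-37.1 -32.8  33.3  37.6]
-10 1384 [-29.2  28.7] 2777 [-36.6 -29.5  24.9  38.1]
5 3171 [-28.7  29.4] 1563 [-37.2 -32.7  33.5  37.9]
20 3301 [-28.8  29.4] 1603 [-37.1 -32.6  33.4  37.7]
35 3524 [-28.9  29.6] 1703 [-37.  -32.6  33.5  37.9]
pos [658.1  30.1  92.1] jaw 93.3 d m [ 0.0044  0.0761 -0.0012] w [-0.001 -0.006 -0.   ] rows 1.0 t 3.75 F [-0.2  0.7 -5.2] width 42.8 j [ 0.05  0.64  0.25  1.19 -0.   -0.01]
```

View pics/w3.png

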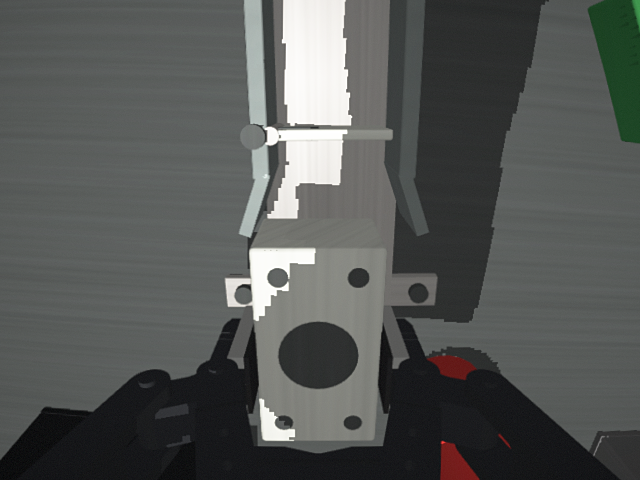

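The wrist view shows the block held straight and centred before the flared guides (their mouth at 247..425, row 232), with the shut gate at row 132. Lower and release it.

```bash
python3 -m creep '[{"grip":-1,"dx":0.004,"dy":0.03,"dz":-0.001,"wx":0,"wy":-0.006,"wz":0},{"grip":-1,"dx":0.004,"dy":0.055,"dz":-0.001,"wx":0,"wy":-0.006,"wz":0},{"grip":-1,"dx":0.004,"dy":0.068,"dz":-0.001,"wx":0,"wy":-0.006,"wz":0},{"grip":-1,"dx":0.004,"dy":0.074,"dz":-0.001,"wx":0,"wy":-0.006,"wz":0},{"grip":-1,"dx":0.004,"dy":0.076,"dz":-0.001,"wx":0,"wy":-0.006,"wz":0},{"grip":-1,"dx":0.004,"dy":0.076,"dz":-0.001,"wx":0,"wy":-0.006,"wz":0}]' 60
python3 -c "
from h import *
go([659,34.5,16],93.66)"
```

```text
time: 4.25
position: [657.8, 39.1, 17.2]
tool_rot: [0.482, -0.481, -0.517, 0.518]
contact_force: [-0.1, -0.3, -4.1]
width: 43.1
pos [657.8  39.1  17.2] jaw 94.1 d m [-0.0047  0.0012 -0.0009] w [-0.001  0.008  0.   ] rows 1.0 t 4.25 F [-0.1 -0.3 -4.1] width 43.1 j [ 0.06  0.7   0.16  1.03  0.   -0.01]
```

```bash
python3 -m creep '[{"grip":-1,"dx":-0.002,"dy":0.001,"dz":0,"wx":0,"wy":0,"wz":0},{"grip":-1,"dx":-0.002,"dy":0.002,"dz":0,"wx":0,"wy":0,"wz":0},{"grip":-1,"dx":-0.002,"dy":0.002,"dz":0,"wx":0,"wy":0,"wz":0}]'
python3 - <<'E'
from h import *
for c in range(3): print(np.round(get_obs()["position"],1),np.round(get_obs()["contact_force"],1)); vision.get_image("wrist")
M=vision.camera_model("wrist"); im,d=vision.get_image("wrist")
P,uv=cloud("wrist",d,np.ones_like(d,bool),M)
o=np.array([584.2,29.7]); u=np.array([-.998,-.0638]); n=np.array([-u[1],u[0]])
L=np.c_[(P[:,:2]-o)@u,(P[:,:2]-o)@n,P[:,2]]
w=L[(L[:,2]>39)&(L[:,2]<46)&(L[:,0]<-25)&(L[:,0]>-130)&(abs(L[:,1])<27)]
print(len(w),cv2.minAreaRect(w[:,:2].astype(np.float32)),np.median(w[:,2]))
w=L[(L[:,2]>44)&(L[:,2]<58)&(L[:,0]>20)&(abs(L[:,1])<50)&(L[:,0]<200)]; print("walls y",np.percentile(w[:,1],[2,25,75,98]))
E
```

```text
time: 4.5
position: [659.2, 36.9, 16.7]
tool_rot: [-0.482, 0.482, 0.518, -0.517]
contact_force: [-2.8, 2.3, 4.0]
width: 42.9
[659.2  36.9  16.7] [-2.8  2.3  4. ]
[659.3  36.9  16.7] [-3.1  2.4  4.7]
[659.2  36.9  16.7] [-3.8  2.   4.9]
25064 ((-73.91419982910156, -0.5405387878417969), (81.29329681396484, 53.06013488769531), 0.7368974685668945) 42.30402288800398
walls y [-37.00449393 -32.52268439  33.13094557  37.67421729]
```

```bash
python3 -m creep '[{"grip":0.5,"dx":0,"dy":0,"dz":0,"wx":0,"wy":0,"wz":0},{"grip":0.5,"dx":0,"dy":0,"dz":0,"wx":0,"wy":0,"wz":0},{"grip":0.5,"dx":0,"dy":0,"dz":0,"wx":0,"wy":0,"wz":0},{"grip":0.5,"dx":0,"dy":0,"dz":0,"wx":0,"wy":0,"wz":0},{"grip":0.5,"dx":0,"dy":-0.02,"dz":0,"wx":0,"wy":0,"wz":0},{"grip":0.5,"dx":0,"dy":-0.045,"dz":0,"wx":0,"wy":0,"wz":0},{"grip":0.5,"dx":0,"dy":-0.06,"dz":0,"wx":0,"wy":0,"wz":0},{"grip":0.5,"dx":0,"dy":-0.06,"dz":0,"wx":0,"wy":0,"wz":0}]'
python3 - <<'E'
from h import *
M=vision.camera_model("wrist"); im,d=vision.get_image("wrist")
P,uv=cloud("wrist",d,np.ones_like(d,bool),M)
o=np.array([584.2,29.7]); u=np.array([-.998,-.0638]); n=np.array([-u[1],u[0]])
L=np.c_[(P[:,:2]-o)@u,(P[:,:2]-o)@n,P[:,2]]
w=L[(L[:,2]>39)&(L[:,2]<46)&(L[:,0]<-25)&(L[:,0]>-130)&(abs(L[:,1])<27)]
print(len(w),cv2.minAreaRect(w[:,:2].astype(np.float32)),np.median(w[:,2]))
p=o-132*u
go([*p,76],93.66);go([*p,14],93.66)
E
```

```text
time: 5.37
position: [661.9, 36.1, 79.7]
tool_rot: [-0.48, 0.484, 0.519, -0.515]
contact_force: [1.0, -0.1, 1.2]
width: 64.0
13149 ((-73.62242889404297, -1.701669692993164), (80.00399780273438, 44.22868728637695), 0.47749656438827515) 42.32427754913249
pos [660.7  36.1  77.6] jaw 94.0 d m [-0.0018  0.0018 -0.0552] w [ 0.005  0.006 -0.   ] rows 1.0 t 5.42 F [ 0.2 -0.4 -0.5] width 64.2 j [ 0.05  0.65  0.23  1.15 -0.   -0.02]
pos [660.7  36.1  77.6] jaw 94.0 d m [-0.0018  0.0638 -0.0549] w [ 0.005  0.006 -0.   ] rows 1.0 t 5.42 F [ 0.2 -0.4 -0.5] width 64.2 j [ 0.05  0.65  0.23  1.15 -0.   -0.02]
```

```bash
python3 -m creep '[{"grip":-1,"dx":0,"dy":0,"dz":-0.018,"wx":0,"wy":0,"wz":0},{"grip":-1,"dx":-0.001,"dy":0,"dz":-0.037,"wx":0,"wy":0,"wz":0},{"grip":-1,"dx":-0.001,"dy":0,"dz":-0.056,"wx":0,"wy":0,"wz":0},{"grip":-1,"dx":-0.001,"dy":0,"dz":-0.056,"wx":0,"wy":0,"wz":0},{"grip":-1,"dx":-0.001,"dy":0,"dz":-0.056,"wx":0,"wy":0,"wz":0},{"grip":-1,"dx":-0.001,"dy":0,"dz":-0.056,"wx":0,"wy":0,"wz":0},{"grip":-1,"dx":-0.001,"dy":0,"dz":-0.056,"wx":0,"wy":0,"wz":0}]'
python3 - <<'E'
from h import *
im=cv2.imread("pics/top0.png").astype(int); d=np.load("top0.npy")
m=(im[:,:,2]>150)&(im[:,:,1]<70); m[:,:250]=0;m[:,350:]=0;m[250:]=0
P,_=cloud("top",d,m); k=P[:,2]>60; print("cup rim",P[k].min(0),P[k].max(0))
o=np.array([584.2,29.7]); u=np.array([-.998,-.0638])
p=o-132*u; go([*p,14],93.66)
E
```

```text
time: 6.0
position: [713.3, 39.0, 74.4]
tool_rot: [0.483, -0.482, -0.517, 0.518]
contact_force: [-0.3, 0.4, 0.3]
width: -0.2
cup rim [725.20468196  87.03075928  60.14192023] [799.52233534 157.24066509  82.10608437]
pos [713.3  39.   74.4] jaw 94.0 d m [-0.0011  0.0604 -0.0027] w [-0.002  0.006 -0.   ] rows 1.0 t 6.0 F [-0.3  0.4  0.3] width -0.2 j [ 0.05  0.77  0.44  1.25 -0.   -0.02]
```

```bash
python3 -m creep '[{"grip":-1,"dx":-0.001,"dy":0.02,"dz":0,"wx":0,"wy":0.006,"wz":0},{"grip":-1,"dx":-0.001,"dy":0.038,"dz":0,"wx":0,"wy":0.006,"wz":0},{"grip":-1,"dx":-0.001,"dy":0.05,"dz":0,"wx":0,"wy":0.006,"wz":0},{"grip":-1,"dx":-0.001,"dy":0.056,"dz":0,"wx":0,"wy":0.006,"wz":0},{"grip":-1,"dx":-0.001,"dy":0.056,"dz":0,"wx":0,"wy":0.006,"wz":0},{"grip":-1,"dx":-0.001,"dy":0.056,"dz":0,"wx":0,"wy":0.006,"wz":0}]'
python3 - <<'E'
from h import *
o=np.array([584.2,29.7]); u=np.array([-.998,-.0638])
for x in(-60,45): go([*(o+x*u),18],93.66)
E
```

```text
time: 6.5
position: [714.5, 38.1, 19.4]
tool_rot: [0.484, -0.484, -0.516, 0.516]
contact_force: [0.5, -0.1, 0.3]
width: -0.4
pos [714.5  38.1  19.4] jaw 93.7 d m [-0.0001  0.0015  0.0706] w [-0.  0. -0.] rows 1.0 t 6.5 F [ 0.5 -0.1  0.3] width -0.4 j [ 0.05  0.81  0.38  1.14 -0.   -0.01]
pos [714.5  38.1  19.4] jaw 93.7 d m [-0.      0.0015  0.1756] w [-0.  0. -0.] rows 1.0 t 6.5 F [ 0.5 -0.1  0.3] width -0.4 j [ 0.05  0.81  0.38  1.14 -0.   -0.01]
```

```bash
python3 -m creep '[{"grip":-1,"dx":0,"dy":0,"dz":0.006,"wx":0,"wy":0,"wz":0},{"grip":-1,"dx":0,"dy":0,"dz":0.012,"wx":0,"wy":0,"wz":0},{"grip":-1,"dx":0,"dy":0,"dz":0.018,"wx":0,"wy":0,"wz":0},{"grip":-1,"dx":0,"dy":0,"dz":0.024,"wx":0,"wy":0,"wz":0},{"grip":-1,"dx":0,"dy":0,"dz":0.03,"wx":0,"wy":0,"wz":0},{"grip":-1,"dx":0,"dy":0,"dz":0.036,"wx":0,"wy":0,"wz":0},{"grip":-1,"dx":0,"dy":0,"dz":0.042,"wx":0,"wy":0,"wz":0},{"grip":-1,"dx":0,"dy":0,"dz":0.048,"wx":0,"wy":0,"wz":0},{"grip":-1,"dx":0,"dy":0,"dz":0.054,"wx":0,"wy":0,"wz":0},{"grip":-1,"dx":0,"dy":0,"dz":0.06,"wx":0,"wy":0,"wz":0},{"grip":-1,"dx":0,"dy":0,"dz":0.06,"wx":0,"wy":0,"wz":0}]'
python3 - <<'E'
from h import *
im,d=vision.get_image("top"); cv2.imwrite("pics/t2.png",cv2.resize(im[160:340,250:410,::-1],None,fx=3,fy=3))
M=vision.camera_model("wrist"); im,d=vision.get_image("wrist"); cv2.imwrite("pics/w4.png",im[:,:,::-1])
P,uv=cloud("wrist",d,np.ones_like(d,bool),M)
o=np.array([584.2,29.7]); u=np.array([-.998,-.0638]); n=np.array([-u[1],u[0]])
L=np.c_[(P[:,:2]-o)@u,(P[:,:2]-o)@n,P[:,2]]
w=L[(L[:,2]>39)&(L[:,2]<45)&(L[:,0]<60)&(L[:,0]>-80)&(abs(L[:,1])<29)]
print(len(w),cv2.minAreaRect(w[:,:2].astype(np.float32)),np.median(w[:,2]))
go([*(o+40*u),18],93.66)
E
```

```text
time: 7.42
position: [655.9, 34.6, 20.8]
tool_rot: [-0.483, 0.485, 0.517, -0.515]
contact_force: [4.7, 0.1, 0.8]
width: 0.2
35014 ((-13.195598602294922, -0.6345558166503906), (54.66364669799805, 107.06732177734375), 87.07838439941406) 42.307708356082834
pos [655.9  34.6  20.6] jaw 93.7 d m [-0.0002  0.0023  0.1118] w [0.003 0.    0.   ] rows 1.0 t 7.52 F [4.1 0.4 4. ] width -0.1 j [ 0.05  0.69  0.15  1.03  0.   -0.01]
```

View pics/w4.png

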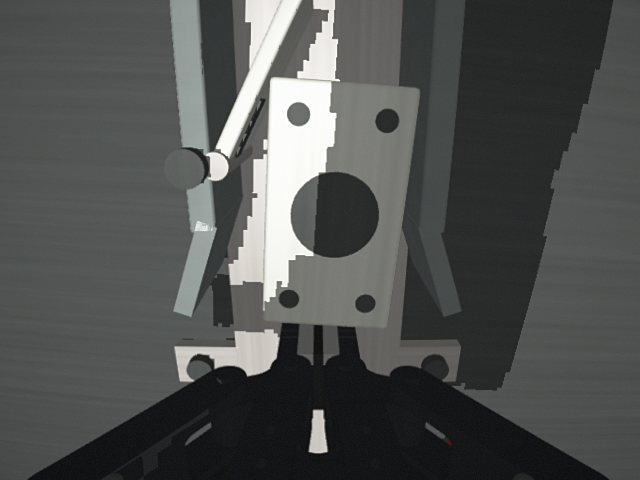

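The gate leaf stands open to about 60° (from (215,165) up to (300,10)), and the block is low in the doorway with a few degrees of yaw. Continue pushing.

```bash
python3 -m creep '[{"grip":-1,"dx":0,"dy":0.001,"dz":0.007,"wx":0,"wy":0,"wz":0},{"grip":-1,"dx":0,"dy":0.001,"dz":0.014,"wx":0,"wy":0,"wz":0},{"grip":-1,"dx":0,"dy":0.001,"dz":0.021,"wx":0,"wy":0,"wz":0},{"grip":-1,"dx":0,"dy":0.001,"dz":0.028,"wx":0,"wy":0,"wz":0},{"grip":-1,"dx":0,"dy":0.001,"dz":0.035,"wx":0,"wy":0,"wz":0},{"grip":-1,"dx":0,"dy":0.001,"dz":0.042,"wx":0,"wy":0,"wz":0},{"grip":-1,"dx":0,"dy":0.001,"dz":0.049,"wx":0,"wy":0,"wz":0},{"grip":-1,"dx":0,"dy":0.001,"dz":0.056,"wx":0,"wy":0,"wz":0},{"grip":-1,"dx":0,"dy":0.001,"dz":0.063,"wx":0,"wy":0,"wz":0},{"grip":-1,"dx":0,"dy":0.001,"dz":0.07,"wx":0,"wy":0,"wz":0}]'
python3 - <<'E'
from h import *
M=vision.camera_model("wrist"); im,d=vision.get_image("wrist"); cv2.imwrite("pics/w5.png",im[:,:,::-1])
o=np.array([584.2,29.7]); u=np.array([-.998,-.0638])
go([*(o+40*u),18],93.66)
E
```

```text
time: 8.35
position: [588.3, 30.2, 20.5]
tool_rot: [-0.482, 0.485, 0.518, -0.514]
contact_force: [7.6, 2.2, 5.0]
width: 0.1
pos [586.   30.1  20.1] jaw 93.7 d m [-0.0003  0.0019  0.0418] w [0.004 0.    0.001] rows 1.0 t 8.4 F [3.5 2.1 3. ] width 0.3 j [ 0.05  0.57 -0.07  0.92  0.   -0.01]
```

View pics/w5.png

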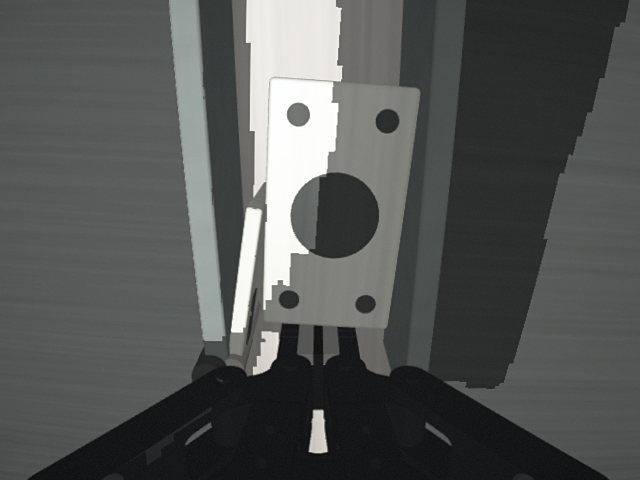

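The block is through, with the leaf lying along its left side (245,280) and the yaw small and steady.

```bash
python3 -m creep '[{"grip":-1,"dx":0,"dy":0.001,"dz":0.005,"wx":0,"wy":0,"wz":0},{"grip":-1,"dx":0,"dy":0.001,"dz":0.01,"wx":0,"wy":0,"wz":0},{"grip":-1,"dx":0,"dy":0.001,"dz":0.015,"wx":0,"wy":0,"wz":0},{"grip":-1,"dx":0,"dy":0.001,"dz":0.02,"wx":0,"wy":0,"wz":0},{"grip":-1,"dx":0,"dy":0.001,"dz":0.025,"wx":0,"wy":0,"wz":0},{"grip":-1,"dx":0,"dy":0.001,"dz":0.03,"wx":0,"wy":0,"wz":0},{"grip":-1,"dx":0,"dy":0.001,"dz":0.035,"wx":0,"wy":0,"wz":0},{"grip":-1,"dx":0,"dy":0.001,"dz":0.04,"wx":0,"wy":0,"wz":0},{"grip":-1,"dx":0,"dy":0.001,"dz":0.04,"wx":0,"wy":0,"wz":0}]'
python3 - <<'E'
from h import *
o=np.array([584.2,29.7]); u=np.array([-.998,-.0638])
go([*(o+48*u),20],93.66)
M=vision.camera_model("wrist"); im,d=vision.get_image("wrist"); cv2.imwrite("pics/w6.png",im[:,:,::-1])
P,uv=cloud("wrist",d,np.ones_like(d,bool),M); n=np.array([-u[1],u[0]])
L=np.c_[(P[:,:2]-o)@u,(P[:,:2]-o)@n,P[:,2]]
s=L[(abs(L[:,1])<15)&(L[:,0]>138)&(L[:,2]>22)]
print(np.histogram(s[:,0],np.arange(138,240,4)))
s=L[(abs(L[:,1])<15)&(L[:,2]>39)&(L[:,2]<45)&(L[:,0]<150)]; print("block x",np.percentile(s[:,0],[.5,99.5]))
E
```

```text
time: 9.15
position: [544.1, 27.7, 17.4]
tool_rot: [0.484, -0.483, -0.516, 0.516]
contact_force: [2.0, 2.5, 2.2]
width: -0.3
pos [544.1  27.7  17.4] jaw 93.7 d m [-0.0006 -0.0026  0.0079] w [-0.001  0.001  0.001] rows 1.0 t 9.15 F [2.  2.5 2.2] width -0.3 j [ 0.05  0.51 -0.19  0.87  0.   -0.01]
(array([0, 0, 0, 0, 0, 0, 0, 0, 0, 0, 0, 0, 0, 0, 0, 0, 0, 0, 0, 0, 0, 0,
       0, 0, 0]), array([138, 142, 146, 150, 154, 158, 162, 166, 170, 174, 178, 182, 186,
       190, 194, 198, 202, 206, 210, 214, 218, 222, 226, 230, 234, 238]))
block x [ 46.85574808 130.66616096]
```

```bash
python3 -m creep '[{"grip":-1,"dx":0,"dy":-0.001,"dz":0.002,"wx":0,"wy":0,"wz":0},{"grip":-1,"dx":0,"dy":-0.001,"dz":0.004,"wx":0,"wy":0,"wz":0},{"grip":-1,"dx":0,"dy":-0.001,"dz":0.006,"wx":0,"wy":0,"wz":0},{"grip":-1,"dx":0,"dy":-0.001,"dz":0.008,"wx":0,"wy":0,"wz":0},{"grip":-1,"dx":0,"dy":-0.001,"dz":0.01,"wx":0,"wy":0,"wz":0}]'
python3 -m creep '[{"grip":-1,"dx":0,"dy":0,"dz":0.001,"wx":0,"wy":0,"wz":0},{"grip":-1,"dx":0,"dy":0,"dz":0.002,"wx":0,"wy":0,"wz":0},{"grip":-1,"dx":0,"dy":0,"dz":0.003,"wx":0,"wy":0,"wz":0},{"grip":-1,"dx":0,"dy":0,"dz":0.004,"wx":0,"wy":0,"wz":0}]'
```

```text
time: 9.62
position: [534.6, 26.6, 18.0]
tool_rot: [0.484, -0.483, -0.516, 0.516]
contact_force: [2.4, 1.6, -1.3]
width: 0.1
time: 9.95
position: [530.8, 26.3, 18.1]
tool_rot: [0.484, -0.484, -0.516, 0.516]
contact_force: [3.0, 2.5, -1.7]
width: 0.2
```

View pics/w6.png

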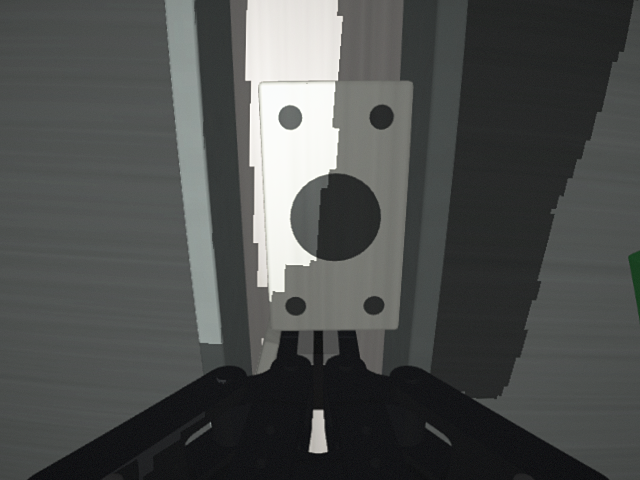

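The block has straightened against the −y wall side. The sliding force is about 3 N, so I now feel for the buffer.

```bash
python3 -m creep '[{"grip":-1,"dx":0,"dy":0,"dz":0.001,"wx":0,"wy":0,"wz":0},{"grip":-1,"dx":0,"dy":0,"dz":0.002,"wx":0,"wy":0,"wz":0},{"grip":-1,"dx":0,"dy":0,"dz":0.003,"wx":0,"wy":0,"wz":0}]' | grep -E 'pos|force'
python3 -m creep '[{"grip":-1,"dx":0,"dy":0,"dz":0.001,"wx":0,"wy":0,"wz":0},{"grip":-1,"dx":0,"dy":0,"dz":0.002,"wx":0,"wy":0,"wz":0},{"grip":-1,"dx":0,"dy":0,"dz":0.003,"wx":0,"wy":0,"wz":0}]'| grep -E 'pos|force'
```

```text
position: [528.0, 26.1, 18.3]
contact_force: [3.3, 2.6, -1.5]
position: [524.8, 25.5, 18.3]
contact_force: [1.4, -0.2, -0.1]
```

```bash
python3 -m creep '[{"grip":-1,"dx":0,"dy":0,"dz":0.001,"wx":0,"wy":0,"wz":0},{"grip":-1,"dx":0,"dy":0,"dz":0.002,"wx":0,"wy":0,"wz":0},{"grip":-1,"dx":0,"dy":0,"dz":0.003,"wx":0,"wy":0,"wz":0}]' | grep -E 'pos|force'
python3 -m creep '[{"grip":-1,"dx":0,"dy":0,"dz":0.001,"wx":0,"wy":0,"wz":0},{"grip":-1,"dx":0,"dy":0,"dz":0.002,"wx":0,"wy":0,"wz":0},{"grip":-1,"dx":0,"dy":0,"dz":0.003,"wx":0,"wy":0,"wz":0}]'| grep -E 'pos|force'
```

```text
position: [521.8, 25.4, 18.3]
contact_force: [2.0, -0.6, -0.4]
position: [519.0, 25.5, 18.3]
contact_force: [1.9, 0.7, -1.0]
```

```bash
python3 -m creep '[{"grip":-1,"dx":0,"dy":0,"dz":0.001,"wx":0,"wy":0,"wz":0},{"grip":-1,"dx":0,"dy":0,"dz":0.002,"wx":0,"wy":0,"wz":0},{"grip":-1,"dx":0,"dy":0,"dz":0.003,"wx":0,"wy":0,"wz":0}]' | grep -E 'pos|force'
python3 -m creep '[{"grip":-1,"dx":0,"dy":0,"dz":0.001,"wx":0,"wy":0,"wz":0},{"grip":-1,"dx":0,"dy":0,"dz":0.002,"wx":0,"wy":0,"wz":0},{"grip":-1,"dx":0,"dy":0,"dz":0.003,"wx":0,"wy":0,"wz":0}]'| grep -E 'pos|force'
```

```text
position: [516.0, 25.4, 18.3]
contact_force: [1.2, 1.5, -0.5]
position: [513.0, 25.2, 18.3]
contact_force: [2.3, 1.0, -1.4]
```

```bash
python3 -m creep '[{"grip":-1,"dx":0,"dy":0,"dz":0.001,"wx":0,"wy":0,"wz":0},{"grip":-1,"dx":0,"dy":0,"dz":0.002,"wx":0,"wy":0,"wz":0},{"grip":-1,"dx":0,"dy":0,"dz":0.003,"wx":0,"wy":0,"wz":0}]' | grep -E 'pos|force'
python3 -m creep '[{"grip":-1,"dx":0,"dy":0,"dz":0.001,"wx":0,"wy":0,"wz":0},{"grip":-1,"dx":0,"dy":0,"dz":0.002,"wx":0,"wy":0,"wz":0},{"grip":-1,"dx":0,"dy":0,"dz":0.003,"wx":0,"wy":0,"wz":0}]'| grep -E 'pos|force'
```

```text
position: [511.7, 25.2, 18.8]
contact_force: [6.2, -0.3, -2.0]
position: [509.2, 25.1, 18.9]
contact_force: [6.7, 1.3, -2.3]
```

The buffer was met near TCP x 512; the force is now 6 to 7 N. Continue in 1 mm steps.

```bash
python3 -m creep '[{"grip":-1,"dx":0,"dy":0,"dz":0.0005,"wx":0,"wy":0,"wz":0},{"grip":-1,"dx":0,"dy":0,"dz":0.001,"wx":0,"wy":0,"wz":0},{"grip":-1,"dx":0,"dy":0,"dz":0.001,"wx":0,"wy":0,"wz":0}]' | grep -E 'pos|force'
python3 -m creep '[{"grip":-1,"dx":0,"dy":0,"dz":0.0005,"wx":0,"wy":0,"wz":0},{"grip":-1,"dx":0,"dy":0,"dz":0.001,"wx":0,"wy":0,"wz":0},{"grip":-1,"dx":0,"dy":0,"dz":0.001,"wx":0,"wy":0,"wz":0}]' | grep -E 'pos|force'
```

```text
position: [508.0, 25.0, 18.9]
contact_force: [6.3, 1.1, -2.1]
position: [507.1, 25.0, 18.9]
contact_force: [5.0, 1.6, -2.5]
```

```bash
python3 -m creep '[{"grip":-1,"dx":0,"dy":0,"dz":0.0005,"wx":0,"wy":0,"wz":0},{"grip":-1,"dx":0,"dy":0,"dz":0.001,"wx":0,"wy":0,"wz":0},{"grip":-1,"dx":0,"dy":0,"dz":0.001,"wx":0,"wy":0,"wz":0}]' | grep -E 'pos|force'
```

```text
position: [506.5, 25.0, 19.0]
contact_force: [7.3, 1.4, -2.9]
```

```bash
python3 -m creep '[{"grip":-1,"dx":0,"dy":0,"dz":0.0005,"wx":0,"wy":0,"wz":0},{"grip":-1,"dx":0,"dy":0,"dz":0.001,"wx":0,"wy":0,"wz":0},{"grip":-1,"dx":0,"dy":0,"dz":0.001,"wx":0,"wy":0,"wz":0}]' | grep -E 'pos|force'
```

```text
position: [506.3, 24.9, 19.2]
contact_force: [7.9, 2.1, -3.0]
```

```bash
python3 -m creep '[{"grip":-1,"dx":0,"dy":0,"dz":0.0005,"wx":0,"wy":0,"wz":0},{"grip":-1,"dx":0,"dy":0,"dz":0.001,"wx":0,"wy":0,"wz":0},{"grip":-1,"dx":0,"dy":0,"dz":0.001,"wx":0,"wy":0,"wz":0}]' | grep -E 'pos|force'
python3 -m creep '[{"grip":-1,"dx":0,"dy":0,"dz":0.0005,"wx":0,"wy":0,"wz":0},{"grip":-1,"dx":0,"dy":0,"dz":0.001,"wx":0,"wy":0,"wz":0},{"grip":-1,"dx":0,"dy":0,"dz":0.001,"wx":0,"wy":0,"wz":0}]' | grep -E 'pos|force'
```

```text
position: [506.1, 25.0, 19.5]
contact_force: [9.1, 2.1, -2.8]
position: [505.9, 24.9, 19.8]
contact_force: [10.3, 2.0, -2.2]
```

The force is now rising about 1.2 N per commanded mm with 0.2 mm of motion, which is the 6 N/mm cushion: the buffer is bottomed. Draw back and up.

```bash
python3 -m creep '[{"grip":-1,"dx":0,"dy":0,"dz":-0.003,"wx":0,"wy":0,"wz":0},{"grip":-1,"dx":0,"dy":0,"dz":-0.006,"wx":0,"wy":0,"wz":0},{"grip":-1,"dx":0,"dy":0,"dz":-0.01,"wx":0,"wy":0,"wz":0},{"grip":-1,"dx":0,"dy":-0.015,"dz":-0.013,"wx":0,"wy":0,"wz":0},{"grip":-1,"dx":0,"dy":-0.035,"dz":-0.013,"wx":0,"wy":0,"wz":0},{"grip":-1,"dx":0,"dy":-0.06,"dz":-0.015,"wx":0,"wy":0,"wz":0},{"grip":-1,"dx":0,"dy":-0.09,"dz":-0.04,"wx":0,"wy":0,"wz":0},{"grip":-1,"dx":0,"dy":-0.12,"dz":-0.07,"wx":0,"wy":0,"wz":0},{"grip":-1,"dx":0,"dy":-0.14,"dz":-0.09,"wx":0,"wy":0,"wz":0},{"grip":-1,"dx":0,"dy":-0.15,"dz":-0.1,"wx":0,"wy":0,"wz":0},{"grip":-1,"dx":0,"dy":-0.15,"dz":-0.1,"wx":0,"wy":0,"wz":0},{"grip":-1,"dx":0,"dy":-0.15,"dz":-0.1,"wx":0,"wy":0,"wz":0}]'
python3 - <<'E'
from h import *
M=vision.camera_model("wrist"); im,d=vision.get_image("wrist"); cv2.imwrite("pics/w7.png",im[:,:,::-1])
o=np.array([584.2,29.7]); u=np.array([-.998,-.0638])
P,uv=cloud("wrist",d,np.ones_like(d,bool),M); n=np.array([-u[1],u[0]])
L=np.c_[(P[:,:2]-o)@u,(P[:,:2]-o)@n,P[:,2]]
w=L[(L[:,2]>39)&(L[:,2]<45)&(L[:,0]<178)&(L[:,0]>70)&(abs(L[:,1])<29)]
print(len(w),cv2.minAreaRect(w[:,:2].astype(np.float32)),np.median(w[:,2]))
print(get_obs()["contact_force"])
E
```

```text
time: 14.45
position: [600.1, 30.7, 167.6]
tool_rot: [0.484, -0.483, -0.515, 0.516]
contact_force: [-0.3, -0.6, -0.5]
width: 0.2
5158 ((108.93929290771484, -5.775968551635742), (42.87314224243164, 44.076541900634766), 0.04089273139834404) 42.30486689494262
[-0.98389076  0.63754086 -0.65036101]
```

View pics/w7.png

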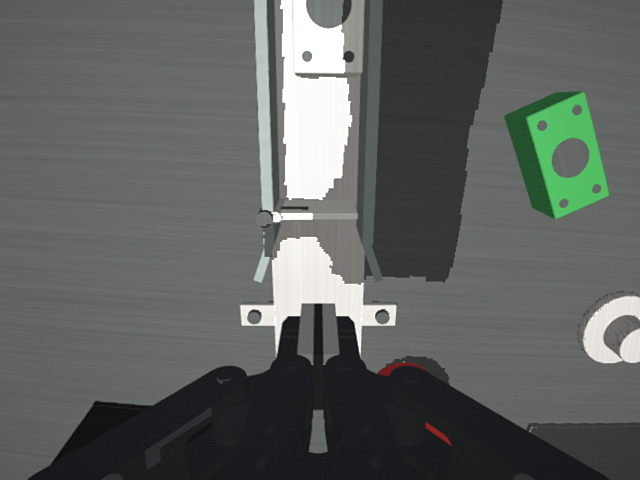

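The gate is shut (row 216, spanning 275..357) and the block sits straight beyond it, rear edge at row 73. Depth puts its rear end at lane x 87.5 mm, so its centre is at about 127 mm with y −5.8 mm.

```bash
python3 -c "
from bench import robot; print(robot.hand_in())"
```

```text
the job is handed in; nothing more can be done
None
```

I set the block lengthways on the loading plate, pushed it along the lane floor through the gate with the closed gripper, and pressed the buffer in. I then drew back and handed the job in; no verdict is reported.

**Last checks:**
- **Block:** its centre is at about lane x 127 mm (from its rear end at 87.5 mm and its 80 mm length). It is 6 mm off the centre line, about 0° from the lane's direction and flat on the floor.
- **Gate:** shut in the last wrist picture.
- **Robot:** clear of everything, at 14.5 s of the 62 s allowed.
- **Buffer:** judged by feel only, since no camera view showed its travel. It was met near TCP x 512 mm and moved about 5 mm at 6 to 7 N. The force then rose to 10.3 N at roughly the cushion's 6 N per mm, so I took it as fully in. The highest pushing force I read was 10.3 N.

**Disagreements and gaps:**
- The first move call was refused because every row needs all seven keys; nothing moved.
- Some tool position readings jumped by several mm (up to 12 mm sideways) just after fast moves. I checked the block against the lane by depth instead.
- I did not re-measure the other things on the bench. The gripper kept clear of them along its path.

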